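# Sweep the cloth weights into their bay

## Robot

A 6-joint arm with a two-finger parallel gripper is mounted at the origin on the work surface. World frame = base frame: x ahead of the robot, y to its left, z up, the work surface at z = 0. Lengths are in m, angles in rad, forces in N, time in s.
With the tool pointing down it reaches from about 0.3 to 0.75 m from the base axis. Payload 8.5 kg.
Tool frame: the origin (TCP) lies midway between the tips of the shut fingers; the grasp point (between the pads) lies env.grip_depth behind it (env.grip_depth is the distance from the TCP to the grasp point, in m); z points along the fingers, y is the line along which they close (so a half turn about z gives the same grasp; the last joint's range is limited). The gripper opens to 88 mm and grips with 3 to 60 N. Pads are 18 mm wide; open, the fingers measure 123 mm over their backs; the gripper's body (75 mm by 187 mm) begins 45 mm behind the grasp point.
Start: joints at [-0.215, 0.381, 1.297, -0, 1.464, -0.215], TCP at [0.55, 0, 0.239] pointing down, gripper open.
Joint ranges: [-3.11, 3.11], [-0.89, 2.33], [0.22, 2.48], [-1.42, 4.56], [0.17, 2.85], [-2.88, 2.88]. Speed limits (rad/s): [2.39, 2.39, 3.14, 3.14, 3.14, 3.14].

## Interface

Orientations are given as a unit quaternion [x, y, z, w].
In Python, from cell import sensors, capture, finish_job, env gives the robot as it stands.
- The arm moves only by the shell command python3 -m handwheel 'ROWS' [FORCE]. ROWS is JSON, a list of rows, each an object with "twist": the turn, a rotation vector about the tool's x, y, z in rad, a list of three; "travel": the shift along the tool's x, y, z in cm, a list of three; "fingers": the opening, from 0 (shut) to 1 (fully open). In form: [{"twist": [ax, ay, az], "travel": [dx, dy, dz], "fingers": fingers}, ...]. A call has 1 to 8 rows; each row shifts and turns the commanded pose from where the row before left it, along the tool's axes as they then stand; what a row does not reach is not made up. A row lasts 1/12 s, in which the tool goes at most 41.7 mm and 7.16 degrees, less where a joint would pass 70% of its speed; a pose out of reach is approached as far as the arm can. A call with a gripper value outside its range is refused whole. The fingers move at their own pace and stop on an object; FORCE is the grip in N (left out, the last holds). Time passes only in rows, so rows that do not move let the fingers close. It gives the time, the measured TCP pose, the force, the opening and the grip force at its end, in the units of the state.
- sensors.sense(): the state, without advancing time (a new reading comes with each control period).
- capture(name): name is "scene" or "side" or "wrist"; returns a dict with "img" (420x560x3 uint8, blue, green, red), "fx", "fy", "cx", "cy" (pixels), "R" (3x3) and "t" (3): a world point X has camera coordinates R X + t. Camera axes: x right, y down, z forward; pixel columns grow to the right and rows downward; lengths in m; the calibration is good to about 2 mm. A picture is of the moment at which its call begins. There is no depth.
- finish_job(): hands the job in; it is judged then, once.
The state is a dict: "clock": time; "joints": joint angles; "qvel": joint speeds; "tau": joint torques, N m; "eef_pos": TCP position; "eef_rot": TCP orientation; "wrist_force": force on the tool from outside, world axes, zero at the start; "wrist_torque": the same for the moment, N m; "finger_gap": finger opening in m; "gripper_force": force on a finger pad.
Only numpy, scipy, OpenCV 4.12 (cv2) and the standard library are available. Lean on these libraries where they do the work, as an engineer would, in place of code of your own. Each camera call takes 0.05 s, during which the arm holds its last target. There are 200 camera calls.

## Task

Clear the alterations counter: with the closed fingertips, sweep the three round brass cloth weights across the counter into the three-sided metal bay, so that each lies flat and entirely inside it. Push them gently from the side, sliding them on the counter: do not grip, lift or press hard on them, or jam them against the bay. Leave the square chalk, the thread spool, the clothes brush and the spray can where they stand.

Things in the scene. Friction and masses are not known exactly. Their poses are not given: they have to be found in the camera images.
- bay: bay of aluminium strip fixed to the flat counter (height 0), no floor of its own: back wall and two side walls, 25 mm high, 6 mm thick. Inside 360 mm wide (its y), 120 mm deep (its x), empty. Origin on the counter at the centre of the inside: back wall's inner face at x = +60 mm, side walls' at y = +-180 mm. The side towards the robot (x = -60 mm) is open, with no sill. z up; turned up to 0.2 rad.
- bay_mouth (a point): middle of the bay's open side, on the counter (axes as the bay's). Weights, chalk and spool stand in a row 35 to 90 mm outside it, in any order, neighbours 55 mm or more apart along the bay's y, centre to centre. Nothing stands between a weight and the mouth straight ahead of it (the bay's +x).
- weight0: loose plain brass cloth weight: a solid round disc lying flat, 36 mm in diameter and 10 mm thick, 60 to 120 g, one of three alike, in the row in front of the bay's open side. Origin at the centre of its underside, z up.
- weight1: loose plain brass cloth weight: a solid round disc lying flat, 36 mm in diameter and 10 mm thick, 60 to 120 g, one of three alike, in the row in front of the bay's open side. Origin at the centre of its underside, z up.
- weight2: loose plain brass cloth weight: a solid round disc lying flat, 36 mm in diameter and 10 mm thick, 60 to 120 g, one of three alike, in the row in front of the bay's open side. Origin at the centre of its underside, z up.
- chalk: loose flat square piece of pale tailor's chalk, 36 x 36 mm and 8 mm thick, standing in the row of weights; it must not be moved. Origin at the centre of its underside, x and y along its sides.
- spool: loose spool of thread, upright, 30 mm in diameter and 44 mm tall, standing in the row of weights; it must not be moved. Origin at the centre of its underside, z up.
- brush: loose wooden clothes brush lying on its bristles outside the bay, beside its right (-y) wall, 150 mm long (its x), 45 mm wide, 36 mm tall; it must not be moved. Origin at the centre of its underside.
- spraycan: loose upright spray can outside the bay, beside its left (+y) wall, 50 mm in diameter and about 160 mm tall; it must not be moved. Origin at the centre of its underside, z up.

How it is judged:
By the outcome, as a careful person would: the job done as asked, in the order asked, and still so for the second after the job is handed in, with the robot touching nothing.
It also fails if it takes over 48 s, if anything falls off the work surface, if the arm or the gripper's body presses on something with over 40 N, if the wrist force passes 120 N, or if a joint passes its speed limit or range.

## Working session

There is one attempt and no reset: what is moved stays moved. The work goes in short steps, Python scripts to look and compute and a shell command to move; the robot and the scene stay as the last step left them, time stands still between calls to the robot, and variables do not carry over. Pictures are saved under pics/ and viewed, at most 10 in all, crops included, and the job is handed in when it is done.

```bash
mkdir -p pics
python3 - <<'E'
from cell import sensors,capture,env
import cv2,numpy as np
for n in("scene","side"):
    c=capture(n);cv2.imwrite(f"pics/{n}0.png",c["img"]);print(n,c["fx"],c["cx"],c["cy"],np.round(c["R"],3).tolist(),np.round(c["t"],3))
s=sensors.sense();print(s["clock"],s["eef_pos"],s["eef_rot"],env.grip_depth)
E
```

```text
scene 459.4778465042294 271.6751525159969 208.22138094199224 [[0.695, 0.719, -0.002], [0.603, -0.584, -0.544], [-0.392, 0.377, -0.839]] [-0.416 -0.302  1.146]
side 379.34168692849295 277.6682828610189 220.00471428651693 [[0.713, -0.701, -0.011], [-0.445, -0.439, -0.781], [0.543, 0.562, -0.625]] [-0.386  0.314  0.63 ]
0.1 [5.49753092e-01 4.50032592e-05 2.38205147e-01] [ 7.07108809e-01  7.07104454e-01 -3.48936923e-04 -5.48105592e-04] 0.0187
```

View pics/scene0.png

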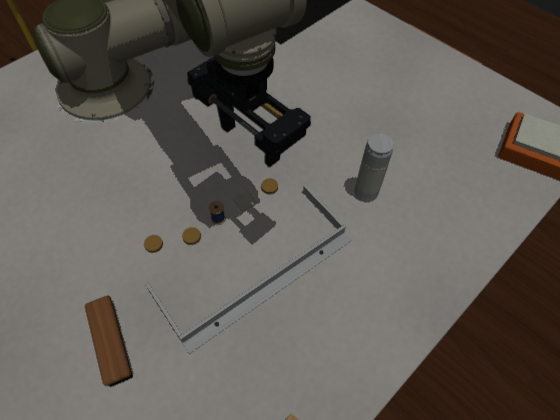

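View pics/side0.png

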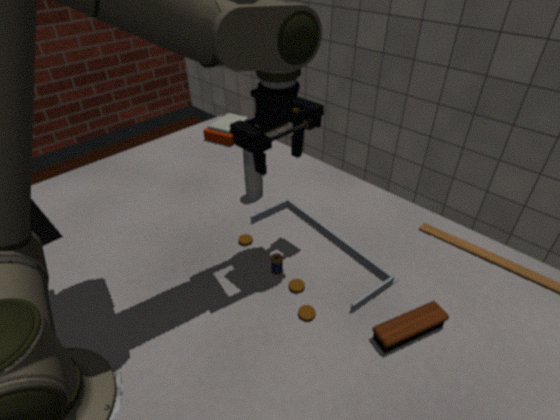

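The scene view shows weights at about (153,243), (191,236) and (270,186), the spool at (217,211), and the bay corners near (150,287), (183,337), (343,230) and (305,187). The side view agrees. I can't make out the chalk yet; it is probably near (245,207).

```bash
cat > h.py <<'E'
import numpy as np,cv2
from cell import sensors,capture
def ray(c,u,v,z):
    R=np.array(c["R"]);t=np.array(c["t"]);o=-R.T@t
    d=R.T@np.array([(u-c["cx"])/c["fx"],(v-c["cy"])/c["fy"],1]);return (o+d*(z-o[2])/d[2])[:2]
def px(c,X):
    p=np.array(c["R"])@X+np.array(c["t"]);return c["fx"]*p[0]/p[2]+c["cx"],c["fy"]*p[1]/p[2]+c["cy"]
def brass(c):
    h=cv2.cvtColor(c["img"],cv2.COLOR_BGR2HSV);m=cv2.inRange(h,(10,110,60),(28,255,255))
    n,l,s,ce=cv2.connectedComponentsWithStats(m)
    return [(ce[i].round(1).tolist(),int(s[i,4]),ray(c,*ce[i],.0065).round(4).tolist()) for i in range(1,n) if 60<s[i,4]<500]
E
python3 - <<'E'
from h import *
for n in("scene","side"):
    c=capture(n)
    for b in brass(c):print(n,b)
    if n=="scene":
        cv2.imwrite("pics/crop1.png",cv2.resize(cv2.convertScaleAbs(c["img"][165:355,130:370],alpha=1.6),None,fx=3,fy=3,interpolation=2))
    else: cv2.imwrite("pics/crop2.png",cv2.resize(cv2.convertScaleAbs(c["img"][190:340,220:420],alpha=1.6),None,fx=4,fy=4,interpolation=2))
E
```

```text
scene ([25.8, 32.0], 174, [-0.3286, -0.0384])
scene ([272.9, 109.0], 64, [0.351, 0.2431])
scene ([269.3, 185.1], 173, [0.506, 0.0822])
scene ([191.1, 234.9], 216, [0.486, -0.1129])
scene ([152.7, 242.7], 223, [0.4473, -0.1777])
side ([219.7, 133.6], 79, [0.8272, 0.5972])
side ([245.0, 238.9], 100, [0.5076, 0.0815])
side ([296.2, 284.8], 149, [0.4877, -0.1127])
side ([306.5, 312.0], 185, [0.4495, -0.1775])
```

View pics/crop1.png

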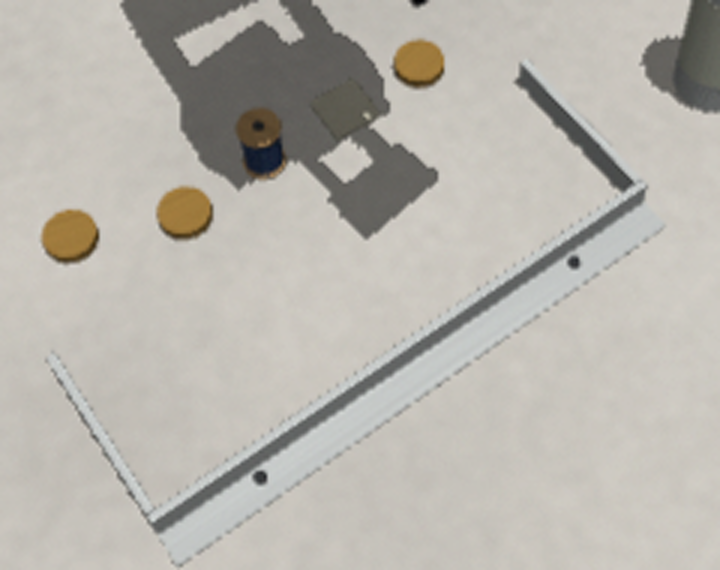

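View pics/crop2.png

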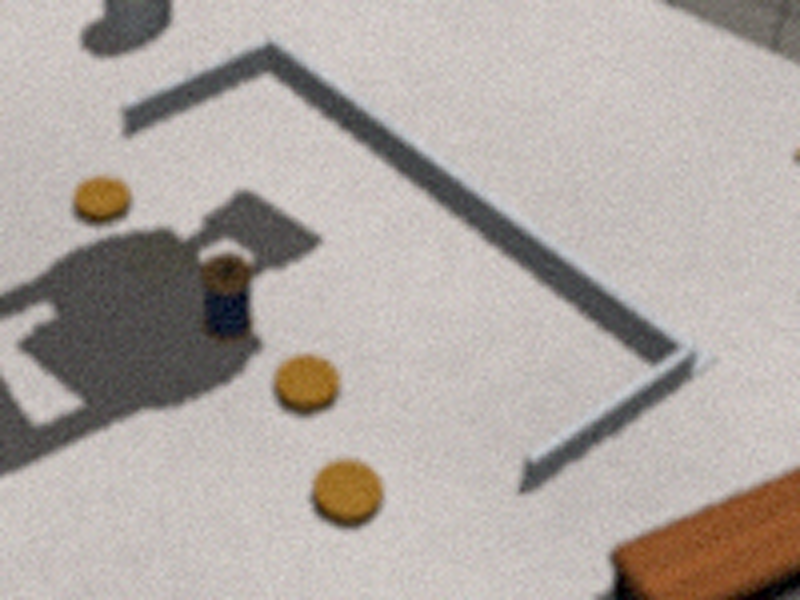

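Crop 1 shows the chalk at about crop (343,109), which is image (244,201), between the spool and the far weight. Crop 2 gives the back wall's inner base line from about (268,75) to (650,362). The right wall's top runs from (530,460) to (690,348).

Run:
```python
from h import *
s=capture("scene");d=capture("side")
A=lambda u,v,z:ray(s,130+u/3,165+v/3,z)
B=lambda u,v,z:ray(d,220+u/4,190+v/4,z)
pr=lambda n,*p:print(n,[x.round(4).tolist() for x in p])
pr("scene Lwall inner base",A(520,82,0),A(628,190,0))
pr("scene Rwall top end,corner",A(52,355,.025),A(155,518,.025))
pr("scene Rwall/back top corner L",A(645,187,.025))
pr("side back base",b0:=B(268,75,0),b1:=B(650,362,0))
pr("side Lwall end base",B(125,133,0))
pr("side Rwall top end, corner",B(530,460,.025),B(690,348,.025))
pr("chalk",A(343,109,.008),B(152,250,.008)); pr("chalk corners",A(308,107,.008),A(347,80,.008),A(378,112,.008),A(340,138,.0))
pr("spool top",A(259,127,.044),B(227,270,.044));
# back wall angle
for a,b in((A(155,518,.025),A(645,187,.025)),(b1,b0)):
    v=b-a;print("yaw",np.arctan2(-v[0],v[1]),np.linalg.norm(v))
```

```text
scene Lwall inner base [[0.5663, 0.1239], [0.6777, 0.1122]]
scene Rwall top end,corner [[0.52, -0.2374], [0.6419, -0.254]]
scene Rwall/back top corner L [[0.6915, 0.1085]]
side back base [[0.677, 0.1004], [0.6364, -0.2359]]
side Lwall end base [[0.5648, 0.1231]]
side Rwall top end, corner [[0.5162, -0.2401], [0.6379, -0.2554]]
chalk [[0.5008, 0.0157], [0.4966, 0.0208]]
chalk corners [[0.4827, -0.0005], [0.4846, 0.0341], [0.5193, 0.0313], [0.5128, 0.0014]]
spool top [[0.4923, -0.0479], [0.4907, -0.0498]]
yaw -0.13591953126892933 0.36595521556119426
yaw -0.11995954129112604 0.33869470552195086
```

```bash
python3 -m handwheel '[{"twist":[0,0,0.065],"travel":[0,0,0],"fingers":0},{"twist":[0,0,0.065],"travel":[0,0,0],"fingers":0},{"twist":[0,0,0],"travel":[2.5,-3.5,0],"fingers":0},{"twist":[0,0,0],"travel":[2.5,-3.5,0],"fingers":0},{"twist":[0,0,0],"travel":[2.6,-3.6,0],"fingers":0},{"twist":[0,0,0],"travel":[0,0,0],"fingers":0},{"twist":[0,0,0],"travel":[0,0,0],"fingers":0},{"twist":[0,0,0],"travel":[0,0,0],"fingers":0}]' 10
cat >> h.py <<'E'
Y=-0.13;EX=np.array([np.cos(Y),np.sin(Y)]);EY=np.array([-EX[1],EX[0]]);M=np.array([.542,-.056])
def bay(p):p=np.array(p)[:2]-M;return (1000*np.array([p@EX,p@EY])).round(1).tolist()
def show(pic=None):
    s=sensors.sense();print("clock",s["clock"],"tcp",bay(s["eef_pos"]),s["eef_pos"][2].round(4),"gap",s["finger_gap"],"f",np.round(s["wrist_force"],1))
    for n in("scene","side"):
        c=capture(n)
        for b in brass(c):
            q=bay(b[2])
            if abs(q[0])<150 and abs(q[1])<200:print(n,b[0],b[1],q)
        if pic and n==pic[0]:cv2.imwrite(f"pics/{pic[1]}.png",c["img"])
E
python3 - <<'E'
from h import *
show(("scene","s2"))
c=capture("scene");print("can",bay(ray(c,368,190,0)))
E
```

```text
clock: 0.97
eef_pos: [0.4592, 0.0852, 0.239]
eef_rot: [0.751, 0.66, 0.0, 0.0]
wrist_force: [0.5, -0.1, -0.1]
finger_gap: 0.0371
gripper_force: 0.0
clock 0.9667 tcp [-100.4, 129.3] 0.239 gap 0.037075610159587 f [ 0.5 -0.1 -0.1]
scene [269.4, 185.2] 168 [-53.2, 132.3]
scene [216.0, 207.6] 116 [-73.1, 10.9]
scene [190.9, 234.9] 212 [-48.4, -63.9]
scene [152.6, 242.6] 219 [-78.3, -133.0]
side [245.3, 238.7] 92 [-50.7, 132.1]
side [276.3, 258.0] 83 [-30.9, 29.8]
side [296.2, 284.7] 148 [-46.2, -63.1]
side [306.5, 312.0] 185 [-76.0, -132.4]
can [77.9, 295.2]
```

View pics/s2.png

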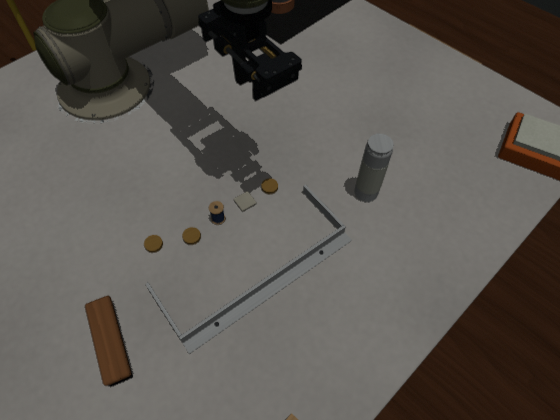

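The chalk is now clear of the shadow at (244,201), the spool is at (217,211), and the way down behind the first weight is free.

```bash
python3 -m handwheel '[{"twist":[0,0,0],"travel":[0.3,-0.6,3],"fingers":0},{"twist":[0,0,0],"travel":[0,0,4],"fingers":0},{"twist":[0,0,0],"travel":[0,0,4],"fingers":0},{"twist":[0,0,0],"travel":[0,0,4],"fingers":0},{"twist":[0,0,0],"travel":[0,0,3.5],"fingers":0},{"twist":[0,0,0],"travel":[0,0,2.5],"fingers":0},{"twist":[0,0,0],"travel":[0,0,1.4],"fingers":0},{"twist":[0,0,0],"travel":[0,0,0.5],"fingers":0}]'
python3 -m handwheel '[{"twist":[0,0,0],"travel":[0,0,0.4],"fingers":0},{"twist":[0,0,0],"travel":[0,0,0],"fingers":0},{"twist":[0,0,0],"travel":[0,0,0],"fingers":0}]'
python3 -c "
from h import *
show(('side','s3'))"
```

```text
clock: 1.78
eef_pos: [0.4527, 0.0885, 0.0073]
eef_rot: [0.752, 0.659, -0.001, -0.001]
wrist_force: [-0.5, 0.6, 0.2]
finger_gap: 0.0002
gripper_force: 0.0
clock: 2.03
eef_pos: [0.4538, 0.0889, 0.0064]
eef_rot: [0.752, 0.66, 0.001, 0.001]
wrist_force: [0.8, -0.2, 0.9]
finger_gap: 0.0005
gripper_force: 0.0
clock 2.0333 tcp [-106.2, 132.3] 0.0064 gap 0.0005406967074869779 f [ 0.8 -0.2  0.9]
scene [216.0, 207.5] 118 [-73.2, 10.9]
scene [191.0, 234.9] 215 [-48.2, -63.8]
scene [152.6, 242.6] 220 [-78.2, -133.0]
side [276.2, 258.1] 81 [-31.2, 29.7]
side [296.1, 284.9] 150 [-46.6, -63.3]
side [306.6, 312.1] 187 [-76.0, -132.7]
```

View pics/s3.png

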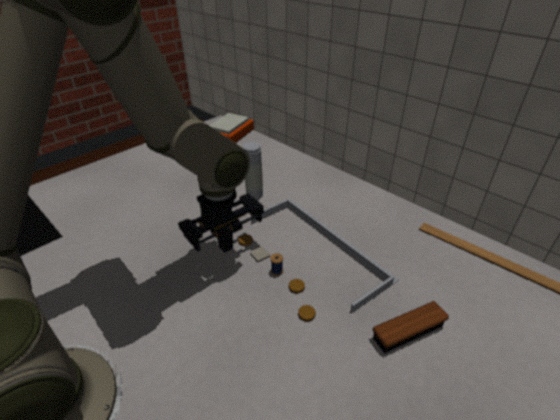

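The shut tips (225,240) stand just behind the far weight (245,239), clear of the chalk at (260,254).

```bash
python3 -m handwheel '[{"twist":[0,0,0],"travel":[0,0.2,0.1],"fingers":0},{"twist":[0,0,0],"travel":[0,0.5,0],"fingers":0},{"twist":[0,0,0],"travel":[0,0.5,0],"fingers":0},{"twist":[0,0,0],"travel":[0,0.5,0],"fingers":0},{"twist":[0,0,0],"travel":[0,0.5,0],"fingers":0},{"twist":[0,0,0],"travel":[0,0.5,0],"fingers":0},{"twist":[0,0,0],"travel":[0,0.5,0],"fingers":0},{"twist":[0,0,0],"travel":[0,0.5,0],"fingers":0}]'
python3 -m handwheel '[{"twist":[0,0,0],"travel":[0,0.6,0],"fingers":0},{"twist":[0,0,0],"travel":[0,0.6,0],"fingers":0},{"twist":[0,0,0],"travel":[0,0.6,0],"fingers":0},{"twist":[0,0,0],"travel":[0,0.6,0],"fingers":0},{"twist":[0,0,0],"travel":[0,0.6,0],"fingers":0},{"twist":[0,0,0],"travel":[0,0.6,0],"fingers":0},{"twist":[0,0,0],"travel":[0,0.6,0],"fingers":0},{"twist":[0,0,0],"travel":[0,0.3,0],"fingers":0}]'
python3 -c "
from h import *
show(('scene','s4'))"
```

```text
clock: 2.8
eef_pos: [0.4902, 0.0843, 0.0047]
eef_rot: [0.752, 0.66, -0.0, -0.0]
wrist_force: [-0.9, 0.7, 0.6]
finger_gap: 0.0002
gripper_force: 0.5
clock: 3.47
eef_pos: [0.5354, 0.0784, 0.0047]
eef_rot: [0.752, 0.66, 0.0, 0.0]
wrist_force: [-0.6, 0.9, 1.4]
finger_gap: 0.0004
gripper_force: 0.3
clock 3.4667 tcp [-24.0, 132.4] 0.0047 gap 0.00039438895447880667 f [-0.6  0.9  1.4]
scene [283.4, 204.2] 93 [2.9, 126.7]
scene [216.0, 207.5] 117 [-73.2, 10.9]
scene [191.0, 234.9] 216 [-48.3, -63.8]
scene [152.7, 242.6] 222 [-78.1, -132.9]
side [265.7, 228.9] 73 [11.6, 131.6]
side [276.2, 258.0] 81 [-30.9, 29.7]
side [296.2, 284.8] 148 [-46.5, -63.4]
side [306.6, 312.0] 186 [-75.9, -132.6]
```

View pics/s4.png

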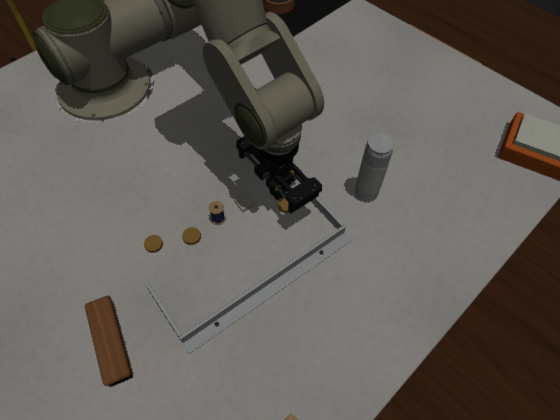

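The weight is at the fingertips near (284,205), just crossing the mouth; nothing else has moved.

```bash
python3 -m handwheel '[{"twist":[0,0,0],"travel":[0,0.6,0],"fingers":0},{"twist":[0,0,0],"travel":[0,0.7,0],"fingers":0},{"twist":[0,0,0],"travel":[0,0.7,0],"fingers":0},{"twist":[0,0,0],"travel":[0,0.7,0],"fingers":0},{"twist":[0,0,0],"travel":[0,0.7,0],"fingers":0},{"twist":[0,0,0],"travel":[0,0.7,0],"fingers":0},{"twist":[0,0,0],"travel":[0,0.5,0],"fingers":0},{"twist":[0,0,0],"travel":[0,0.3,0],"fingers":0}]'
python3 -m handwheel '[{"twist":[0,0,0],"travel":[0,0.1,0],"fingers":0},{"twist":[0,0,0],"travel":[0,0,0],"fingers":0},{"twist":[0,0,0],"travel":[0,-0.7,0],"fingers":0},{"twist":[0,0,0],"travel":[0,-0.8,0],"fingers":0},{"twist":[0,0,0],"travel":[0,0,-2.5],"fingers":0},{"twist":[0,0,0],"travel":[0,0,-3.5],"fingers":0},{"twist":[0,0,0],"travel":[0,0,-3.5],"fingers":0},{"twist":[0,0,0],"travel":[0,0,0],"fingers":0}]'
python3 -m handwheel '[{"twist":[0,0,0],"travel":[-2.5,-1.4,0],"fingers":0},{"twist":[0,0,0],"travel":[-3,-1.7,0],"fingers":0},{"twist":[0,0,0],"travel":[-3,-1.7,0],"fingers":0},{"twist":[0,0,0],"travel":[-3,-1.7,0],"fingers":0},{"twist":[0,0,0],"travel":[-3,-1.7,0],"fingers":0},{"twist":[0,0,0],"travel":[-3,-1.7,0],"fingers":0},{"twist":[0,0,0],"travel":[-2.1,-1.2,0],"fingers":0},{"twist":[0,0,0],"travel":[0,0,0],"fingers":0}]'
python3 -c "
from h import *
show()"
```

```text
clock: 4.23
eef_pos: [0.5838, 0.072, 0.0047]
eef_rot: [0.752, 0.66, 0.0, 0.0]
wrist_force: [-1.6, -0.3, 0.2]
finger_gap: 0.0005
gripper_force: 0.3
clock: 4.9
eef_pos: [0.5708, 0.0741, 0.1059]
eef_rot: [0.751, 0.66, 0.004, 0.004]
wrist_force: [1.4, -0.0, 2.4]
finger_gap: 0.0003
gripper_force: 0.0
clock: 5.57
eef_pos: [0.4309, -0.1078, 0.0995]
eef_rot: [0.753, 0.658, -0.001, -0.0]
wrist_force: [0.7, -0.0, -0.6]
finger_gap: 0.0006
gripper_force: 0.0
clock 5.5667 tcp [-103.5, -65.8] 0.0995 gap 0.0006000702096540854 f [ 0.7 -0.  -0.6]
scene [216.0, 207.5] 117 [-73.2, 10.9]
scene [301.3, 220.2] 202 [55.2, 132.3]
scene [193.2, 237.6] 104 [-40.5, -63.6]
scene [152.6, 242.7] 221 [-78.2, -133.1]
side [306.5, 312.3] 188 [-76.5, -133.0]
```

The first weight is well inside (bay x 55, y 132 mm). Now the second.

```bash
python3 -m handwheel '[{"twist":[0,0,0],"travel":[0.2,0,2.5],"fingers":0},{"twist":[0,0,0],"travel":[0,0,3],"fingers":0},{"twist":[0,0,0],"travel":[0,0,2],"fingers":0},{"twist":[0,0,0],"travel":[0,0,1.2],"fingers":0},{"twist":[0,0,0],"travel":[0,0,0.5],"fingers":0},{"twist":[0,0,0],"travel":[0,0,0.3],"fingers":0},{"twist":[0,0,0],"travel":[0,0,0],"fingers":0},{"twist":[0,0,0],"travel":[0,0,0],"fingers":0}]'
python3 -c "
from h import *
show()"
```

```text
clock: 6.33
eef_pos: [0.4344, -0.1038, 0.0053]
eef_rot: [0.751, 0.66, 0.0, 0.001]
wrist_force: [-0.3, -0.7, 0.3]
finger_gap: 0.0007
gripper_force: 0.0
clock 6.3333 tcp [-100.5, -61.4] 0.0053 gap 0.0006528276036831499 f [-0.3 -0.7  0.3]
scene [216.0, 207.5] 117 [-73.2, 10.9]
scene [301.3, 220.2] 202 [55.2, 132.3]
scene [152.6, 242.7] 221 [-78.2, -133.1]
side [306.5, 312.3] 191 [-76.4, -132.9]
```

```bash
python3 -m handwheel '[{"twist":[0,0,0],"travel":[-0.2,0.2,0],"fingers":0},{"twist":[0,0,0],"travel":[0,0.5,0],"fingers":0},{"twist":[0,0,0],"travel":[0,0.5,0],"fingers":0},{"twist":[0,0,0],"travel":[0,0.5,0],"fingers":0},{"twist":[0,0,0],"travel":[0,0.5,0],"fingers":0},{"twist":[0,0,0],"travel":[0,0.5,0],"fingers":0},{"twist":[0,0,0],"travel":[0,0.5,0],"fingers":0},{"twist":[0,0,0],"travel":[0,0.6,0],"fingers":0}]'
python3 -m handwheel '[{"twist":[0,0,0],"travel":[0,0.6,0],"fingers":0},{"twist":[0,0,0],"travel":[0,0.6,0],"fingers":0},{"twist":[0,0,0],"travel":[0,0.6,0],"fingers":0},{"twist":[0,0,0],"travel":[0,0.6,0],"fingers":0},{"twist":[0,0,0],"travel":[0,0.6,0],"fingers":0},{"twist":[0,0,0],"travel":[0,0.6,0],"fingers":0},{"twist":[0,0,0],"travel":[0,0.5,0],"fingers":0},{"twist":[0,0,0],"travel":[0,0.3,0],"fingers":0}]'
python3 -c "
from h import *
show()"
```

```text
clock: 7.1
eef_pos: [0.4716, -0.1109, 0.0047]
eef_rot: [0.752, 0.66, -0.0, -0.0]
wrist_force: [-0.7, 0.1, 0.7]
finger_gap: 0.0006
gripper_force: 0.5
clock: 7.77
eef_pos: [0.5157, -0.1167, 0.0047]
eef_rot: [0.752, 0.66, 0.0, 0.0]
wrist_force: [-0.4, -0.7, 0.5]
finger_gap: 0.0004
gripper_force: 0.4
clock 7.7667 tcp [-18.2, -63.6] 0.0047 gap 0.00044909921894994645 f [-0.4 -0.7  0.5]
scene [218.1, 206.2] 69 [-73.4, 16.2]
scene [301.3, 220.2] 202 [55.2, 132.3]
side [279.5, 222.2] 86 [56.3, 131.5]
side [319.2, 272.5] 90 [17.9, -66.5]
```

```bash
python3 -m handwheel '[{"twist":[0,0,0],"travel":[0,0.6,0],"fingers":0},{"twist":[0,0,0],"travel":[0,0.7,0],"fingers":0},{"twist":[0,0,0],"travel":[0,0.7,0],"fingers":0},{"twist":[0,0,0],"travel":[0,0.7,0],"fingers":0},{"twist":[0,0,0],"travel":[0,0.7,0],"fingers":0},{"twist":[0,0,0],"travel":[0,0.6,0],"fingers":0},{"twist":[0,0,0],"travel":[0,0.3,0],"fingers":0},{"twist":[0,0,0],"travel":[0,0.1,0],"fingers":0}]'
python3 -m handwheel '[{"twist":[0,0,0],"travel":[0,0,0],"fingers":0},{"twist":[0,0,0],"travel":[0,-0.7,0],"fingers":0},{"twist":[0,0,0],"travel":[0,-0.8,0],"fingers":0},{"twist":[0,0,0],"travel":[0,0,-2.5],"fingers":0},{"twist":[0,0,0],"travel":[0,0,-3.5],"fingers":0},{"twist":[0,0,0],"travel":[0,0,-3.5],"fingers":0},{"twist":[0,0,0],"travel":[0,0,0],"fingers":0},{"twist":[0,0,0],"travel":[0,0,0],"fingers":0}]'
python3 -m handwheel '[{"twist":[0,0,0],"travel":[-1,-2,0],"fingers":0},{"twist":[0,0,0],"travel":[-1.2,-2.5,0],"fingers":0},{"twist":[0,0,0],"travel":[-1.2,-2.5,0],"fingers":0},{"twist":[0,0,0],"travel":[-1.2,-2.5,0],"fingers":0},{"twist":[0,0,0],"travel":[-1.2,-2.5,0],"fingers":0},{"twist":[0,0,0],"travel":[-1.1,-1.9,0],"fingers":0},{"twist":[0,0,0],"travel":[0,0,0],"fingers":0},{"twist":[0,0,0],"travel":[0,0,0],"fingers":0}]'
python3 -c "
from h import *
show()"
```

```text
clock: 8.53
eef_pos: [0.5591, -0.1224, 0.0047]
eef_rot: [0.751, 0.66, 0.0, 0.0]
wrist_force: [-1.6, -0.3, -0.2]
finger_gap: 0.0006
gripper_force: 0.4
clock: 9.2
eef_pos: [0.5435, -0.1205, 0.1013]
eef_rot: [0.752, 0.66, 0.001, 0.002]
wrist_force: [-0.1, -0.2, -0.2]
finger_gap: 0.0006
gripper_force: 0.0
clock: 9.87
eef_pos: [0.3957, -0.1705, 0.0989]
eef_rot: [0.752, 0.659, -0.0, -0.001]
wrist_force: [0.5, 0.0, -0.2]
finger_gap: 0.0007
gripper_force: 0.0
clock 9.8667 tcp [-130.2, -132.5] 0.0989 gap 0.0007048482580304194 f [ 0.5  0.  -0.2]
scene [216.0, 207.6] 116 [-73.1, 10.9]
scene [301.3, 220.2] 202 [55.2, 132.3]
scene [155.0, 246.1] 78 [-68.5, -133.0]
scene [219.7, 273.6] 250 [55.5, -63.8]
side [330.9, 264.4] 127 [56.2, -63.9]
```

Two weights are in. The third comes next.

```bash
python3 -m handwheel '[{"twist":[0,0,0],"travel":[0,0,2.5],"fingers":0},{"twist":[0,0,0],"travel":[0,0,3],"fingers":0},{"twist":[0,0,0],"travel":[0,0,2],"fingers":0},{"twist":[0,0,0],"travel":[0,0,1.2],"fingers":0},{"twist":[0,0,0],"travel":[0,0,0.5],"fingers":0},{"twist":[0,0,0],"travel":[0,0,0.3],"fingers":0},{"twist":[0,0,0],"travel":[0,0,0],"fingers":0},{"twist":[0,0,0],"travel":[0,0,0],"fingers":0}]'
python3 -m handwheel '[{"twist":[0,0,0],"travel":[0,0.2,0],"fingers":0},{"twist":[0,0,0],"travel":[0,0.5,0],"fingers":0},{"twist":[0,0,0],"travel":[0,0.5,0],"fingers":0},{"twist":[0,0,0],"travel":[0,0.5,0],"fingers":0},{"twist":[0,0,0],"travel":[0,0.5,0],"fingers":0},{"twist":[0,0,0],"travel":[0,0.5,0],"fingers":0},{"twist":[0,0,0],"travel":[0,0.5,0],"fingers":0},{"twist":[0,0,0],"travel":[0,0.6,0],"fingers":0}]'
python3 -m handwheel '[{"twist":[0,0,0],"travel":[0,0.6,0],"fingers":0},{"twist":[0,0,0],"travel":[0,0.6,0],"fingers":0},{"twist":[0,0,0],"travel":[0,0.6,0],"fingers":0},{"twist":[0,0,0],"travel":[0,0.6,0],"fingers":0},{"twist":[0,0,0],"travel":[0,0.6,0],"fingers":0},{"twist":[0,0,0],"travel":[0,0.6,0],"fingers":0},{"twist":[0,0,0],"travel":[0,0.5,0],"fingers":0},{"twist":[0,0,0],"travel":[0,0.3,0],"fingers":0}]'
python3 -c "
from h import *
show()"
```

```text
clock: 10.63
eef_pos: [0.3974, -0.1708, 0.0052]
eef_rot: [0.751, 0.66, 0.0, 0.0]
wrist_force: [-0.6, 0.8, 0.5]
finger_gap: 0.0004
gripper_force: 0.0
clock: 11.3
eef_pos: [0.435, -0.1756, 0.0047]
eef_rot: [0.752, 0.66, -0.0, -0.0]
wrist_force: [-2.2, -0.1, 2.2]
finger_gap: 0.0006
gripper_force: 0.6
clock: 11.97
eef_pos: [0.479, -0.1815, 0.0047]
eef_rot: [0.751, 0.66, 0.0, 0.0]
wrist_force: [-0.8, -0.3, 0.7]
finger_gap: 0.0007
gripper_force: 0.6
clock 11.9667 tcp [-46.2, -132.6] 0.0047 gap 0.000694737284120638 f [-0.8 -0.3  0.7]
scene [216.0, 207.6] 116 [-73.1, 10.9]
scene [301.3, 220.2] 202 [55.2, 132.3]
scene [219.7, 273.6] 251 [55.6, -63.9]
side [276.2, 258.2] 79 [-31.3, 29.3]
side [331.8, 297.9] 104 [-10.1, -137.0]
```

```bash
python3 -m handwheel '[{"twist":[0,0,0],"travel":[0,0.5,0],"fingers":0},{"twist":[0,0,0],"travel":[0,0.6,0],"fingers":0},{"twist":[0,0,0],"travel":[0,0.6,0],"fingers":0},{"twist":[0,0,0],"travel":[0,0.6,0],"fingers":0},{"twist":[0,0,0],"travel":[0,0.6,0],"fingers":0},{"twist":[0,0,0],"travel":[0,0.6,0],"fingers":0},{"twist":[0,0,0],"travel":[0,0.6,0],"fingers":0},{"twist":[0,0,0],"travel":[0,0.6,0],"fingers":0}]'
python3 -m handwheel '[{"twist":[0,0,0],"travel":[0,0.6,0],"fingers":0},{"twist":[0,0,0],"travel":[0,0.6,0],"fingers":0},{"twist":[0,0,0],"travel":[0,0.6,0],"fingers":0},{"twist":[0,0,0],"travel":[0,0.4,0],"fingers":0},{"twist":[0,0,0],"travel":[0,0.2,0],"fingers":0},{"twist":[0,0,0],"travel":[0,0,0],"fingers":0},{"twist":[0,0,0],"travel":[0,-0.7,0],"fingers":0},{"twist":[0,0,0],"travel":[0,-0.8,0],"fingers":0}]'
python3 -m handwheel '[{"twist":[0,0,0],"travel":[0,0,-2.5],"fingers":0},{"twist":[0,0,0],"travel":[0,0,-3.5],"fingers":0},{"twist":[0,0,0],"travel":[0,0,-4],"fingers":0},{"twist":[0,0,0],"travel":[0,-2,-4],"fingers":0},{"twist":[0,0,0],"travel":[0,-3,-3],"fingers":0},{"twist":[0,0,0],"travel":[0,-3,-2],"fingers":0},{"twist":[0,0,0],"travel":[0,-3,0],"fingers":0},{"twist":[0,0,0],"travel":[0,0,0],"fingers":0}]'
python3 -c "
from h import *
show(('scene','s5'))"
```

```text
clock: 12.73
eef_pos: [0.5255, -0.1875, 0.0047]
eef_rot: [0.752, 0.66, -0.0, -0.0]
wrist_force: [-0.5, 0.5, 0.1]
finger_gap: 0.0002
gripper_force: 0.2
clock: 13.4
eef_pos: [0.5332, -0.1885, 0.0046]
eef_rot: [0.751, 0.66, -0.0, -0.0]
wrist_force: [-0.6, 0.3, -0.5]
finger_gap: 0.0008
gripper_force: 0.0
clock: 14.07
eef_pos: [0.4221, -0.1731, 0.1923]
eef_rot: [0.752, 0.659, -0.0, -0.0]
wrist_force: [0.4, 1.1, -0.5]
finger_gap: 0.0001
gripper_force: 0.0
clock 14.0667 tcp [-103.7, -131.6] 0.1923 gap 9.01857207961102e-05 f [ 0.4  1.1 -0.5]
scene [216.0, 207.5] 117 [-73.2, 10.9]
scene [301.3, 220.2] 202 [55.2, 132.3]
scene [219.7, 273.7] 250 [55.7, -63.9]
scene [187.8, 293.9] 268 [54.7, -132.9]
side [276.1, 258.1] 83 [-31.4, 29.8]
side [331.0, 264.3] 133 [56.6, -63.9]
side [352.5, 282.1] 157 [56.1, -132.6]
```

View pics/s5.png

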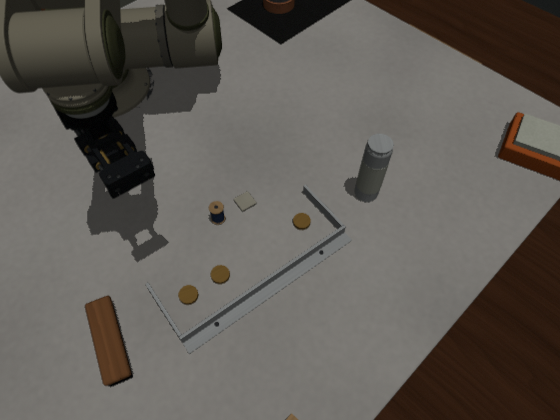

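All three weights lie flat inside the bay at (302,221), (220,274) and (188,294). The spool, chalk, brush and can stand where they were.

```bash
python3 -c "
from cell import finish_job
print(finish_job())"
```

```text
the job is handed in; nothing more can be done
None
```

The three brass weights lie flat and fully inside the bay, about 55 mm in from its mouth. In the last picture the chalk, spool, brush and can are where they started, and the job was handed in at about 14 s.

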